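Move the sun-curing turntable to its next station

TASK

The long keycap has had its sun from this side: pull the turntable's dial straight up to unlock it, turn it clockwise to the next station, and push it back down fully home there so that the platter is locked again. The next station cannot be seen, so feel for it: it is a little over a quarter turn to not quite half a turn on, and anywhere else the dial will not go all the way down. Keep the keycap lying flat on the platter, and leave the bowl, the funnel and the clear box with its lid as they are.

Things in the scene. Friction and masses are not known exactly. Their poses are not given: they have to be found in the camera images.
- turntable: White plastic curing turntable, fixed to the counter. Origin: on the counter under the axis of its round platter; z up. Its round part is 170 mm across and 32 mm high; a square dial housing, 92 mm wide and 45 mm high, stands at its -y side, with the upright dial axis at (0, -125) mm from the origin.
- platter_top (a point): Centre of the top face of the aluminium platter, 150 mm across, 50 mm above the counter. A belt makes the platter turn by the same angle and in the same direction as the dial.
- dial_grip (a point): Point on the dial's upright axis at the height to grip it; it moves and turns with the dial. The grey dial is a flat round skirt, 68 mm across and 10 mm thick, with a straight upright bar across it: 64 mm long along this point's x, 15 mm thick along its y, 32 mm high. This point is 31 mm above the skirt's underside, so 21 mm above the skirt's top face and 11 mm below the bar's top; with the dial home it is 77 mm above the counter. z is up.
- dial_stem (a joint): How far the dial is pulled up out of its housing, in m: 0 fully home (start), 0.016 the upper stop. No spring: a friction of about 3 N holds it at any height, also when let go. Locked below about 8 mm; from 9 mm up it turns freely. Pushed down away from a station it meets a hard stop at about 8 mm; at a station it goes down to 0.
- dial (a joint): Angle of the dial in rad, 0 at the start station, growing clockwise seen from above; stop at 2.95. Turning takes about 0.06 N m. The next station lies anywhere from 1.66 to 2.44, differs every time and cannot be seen. The dial goes down within about 0.1 rad either side of the station's middle, and once down has that much play.
- keycap: Long amber resin keycap (spacebar), 118 mm along its x, 18 mm wide, 11 mm high, about 20 g, lying loose on the platter, carried round by friction. Origin: centre of its underside.
- bowl: Bystander: stainless steel bowl, 130 mm across, 55 mm high, loose. Origin: centre of its underside.
- funnel: Bystander: green silicone funnel standing mouth down, 110 mm across, 90 mm high, loose. Origin: centre of its mouth on the counter.
- clear_box: Bystander: clear plastic box 120 x 100 x 55 mm with a hinged lid and a small knob on it, closed, fixed. Origin: centre of its underside.
- box_lid (a joint): Opening angle of the clear box's lid in rad, 0 closed.
Not all that is in view belongs to the job. Of the things shaped like the keycap, the amber one is meant.

How it is judged:
On the way, in this order (a step that is already met when the one before it is completed fails the run):
1. the dial is pulled up clear of its lock, not yet turned (value of joint dial_stem above 0.0085 m and value of joint dial below 0.3 rad), for 0.05 s.
2. the dial is turned clockwise by more than 1.2 rad while pulled up (value of joint dial_stem above 0.005 m and value of joint dial above 1.2 rad), for 0.05 s.
At the end, for the whole second after the job is handed in: The dial is fully home (less than 2.5 mm up) in the next station (dial angle 1.5 to 2.6 rad clockwise of the start) and at rest, and the keycap lies flat on the platter, its middle within 50 mm of the platter's centre (value of joint dial_stem below 0.0025 m and value of joint dial between 1.5 and 2.6 rad and velocity of joint dial between -0.05 and 0.05 rad/s and horizontal distance between keycap and platter_top below 0.05 m and z of keycap in the frame of platter_top between -0.004 and 0.006 m and angle between keycap's own z axis and vertical below 0.15 rad); the robot touches nothing.
It fails at once if the bowl is pushed more than 15 mm (distance of bowl from where it was at the start of the episode above 0.015 m).
It fails at once if the funnel is pushed more than 15 mm (distance of funnel from where it was at the start of the episode above 0.015 m).
It fails at once if the clear box's lid is opened (value of joint box_lid above 0.15 rad).
It also fails if it takes over 51 s, if anything falls off the work surface, if the arm or the gripper's body presses on something with over 40 N, if the wrist force passes 120 N, or if a joint passes its speed limit or range.

ROBOT

A 6-joint arm with a two-finger parallel gripper is mounted at the origin on the work surface. World frame = base frame: x ahead of the robot, y to its left, z up, the work surface at z = 0. Lengths are in m, angles in rad, forces in N, time in s.
With the tool pointing down it reaches from about 0.375 to 0.9 m from the base axis. Payload 3.1 kg.
Tool frame: the origin (TCP) lies at the very end of the fingers, on their centre line; the grasp point (between the pads) lies 19 mm behind it; z points along the fingers, y is the direction in which the jaws open and shut (so a half turn about z gives the same grasp; the last joint's range is limited). The gripper opens to 85 mm and grips with 20 to 120 N. Pads are 22 mm wide; open, the fingers measure 114 mm over their backs; the gripper's body (76 mm by 85 mm) begins 54 mm behind the grasp point. The pads swing forward as they close: fully open they stand 13 mm farther back than shut.
Start: joints at [-1.357, 0.527, 1.433, -0, 1.181, -0.178], TCP at [0.239, -0.578, 0.231] pointing down, gripper open.
Joint ranges: [-3.08, 3.08], [-0.75, 2.2], [0.22, 2.44], [-1.43, 4.57], [0, 2.65], [-2.85, 2.85]. Speed limits (rad/s): [2.79, 2.79, 3.14, 3.14, 3.14, 3.14].

INTERFACE

Orientations are given as a unit quaternion [x, y, z, w].
In Python, from station import manip gives the robot as it stands.
- The arm moves only by the tool send_rows, never from a script. Its argument "motion" is a list of rows, each an object with "gripper": the finger opening in mm, from 0 to 85.4; "travel": the shift along the tool's x, y, z in mm, a list of three; "rotation": the turn, a rotation vector about the tool's x, y, z in degrees, a list of three. In form: [{"gripper": gripper, "travel": [x, y, z], "rotation": [ax, ay, az]}, ...]. A call has 1 to 12 rows; each row shifts and turns the commanded pose from where the row before left it, along the tool's axes as they then stand; what a row does not reach is not made up. A row lasts 1/12 s, in which the tool goes at most 41.7 mm and 7.16 degrees, less where a joint would pass 70% of its speed; a pose out of reach is approached as far as the arm can. A call is refused whole if a number of a shift passes 41.7 or a number of a turn 7.16, either way. A call with a gripper value outside its range is refused whole. The fingers move at their own pace and stop on an object; "newtons" is the grip in N (left out, the last holds). Time passes only in rows, so rows that do not move let the fingers close. It gives the time, the measured TCP pose, the force and the opening at its end, in the units of the state.
- manip.sense(): the state, without advancing time (a new reading comes with each control period).
- manip.snapshot(name): name is "side" or "top"; returns the picture (480x640x3 uint8, red, green, blue); there is no depth.
- manip.calibration(name): a dict with "fx", "fy", "cx", "cy" (pixels), "cam_to_world" (4x4, takes a point from camera to world coordinates). Camera axes: x right, y down, z forward; pixel columns grow to the right and rows downward; lengths in m; the calibration is good to about 2 mm. A picture is of the moment at which its call begins. calibration takes no time and is no camera call.
- manip.sign_off(): hands the job in, once; it reports no verdict.
The state is a dict: "t": time; "q": joint angles; "qd": joint speeds; "tau": joint torques, N m; "tcp_pos": TCP position; "tool_rot": TCP orientation; "force": force on the tool from outside, world axes, zero at the start; "ft_torque": the same for the moment, N m; "finger_gap": opening from 0.0 (shut) to 1.0 (fully open).
Only numpy, scipy, OpenCV 4.12 (cv2) and the standard library are available. Lean on these libraries where they do the work, as an engineer would, in place of code of your own. Each camera call takes 0.05 s, during which the arm holds its last target. There are 200 camera calls.

## Working session

There is one attempt and no reset: what is moved stays moved. The work goes in short steps, Python scripts to look and compute and a tool call to move; the robot and the scene stay as the last step left them, time stands still between calls to the robot, and variables do not carry over. Pictures are saved under pics/ and viewed, about 8 in all and at most 12, crops included, and the job is handed in when it is done.

Besides the shell and the picture viewer there is one more tool, called after "Call:" by a JSON object that holds its "op" and its "data", one argument or row to a line. send_rows: Moves the arm, as the interface text tells. Its arguments: {"type":"object","properties":{"motion":{"type":"array","items":{"type":"object","properties":{"gripper":{"type":"number"},"travel":{"type":"array","items":{"type":"number"}},"rotation":{"type":"array","items":{"type":"number"}}}}},"newtons":{"type":"number"}},"required":["motion"]}

```bash
mkdir -p pics; python3 - <<'E'
from station import manip
import cv2,numpy as np
for n in("top","side"):
    cv2.imwrite(f"pics/{n}0.png",manip.snapshot(n)[:,:,::-1]); c=manip.calibration(n)
    print(n,c["fx"],c["cx"],c["cy"],np.round(c["cam_to_world"],3).tolist())
s=manip.sense();print(s["t"],s["tcp_pos"],s["tool_rot"],s["force"],s["finger_gap"])
E
```

```text
top 521.3237189578181 313.6345198060964 234.73897237442287 [[0.018, -0.988, 0.154, 0.324], [-1.0, -0.02, -0.013, 0.056], [0.016, -0.154, -0.988, 1.155], [0.0, 0.0, 0.0, 1.0]]
side 436.78326639509834 320.25109501724654 234.06742975292377 [[-0.802, -0.46, 0.381, 0.079], [-0.597, 0.622, -0.507, 0.6], [-0.004, -0.634, -0.773, 0.926], [0.0, 0.0, 0.0, 1.0]]
0.1 [ 0.23855828 -0.57699018  0.23042982] [ 9.80874470e-01  1.94638908e-01 -2.67185916e-06 -9.84259692e-04] [-0.16998851  0.28712356 -0.44310757] 0.9988469252210485
```

View pics/top0.png

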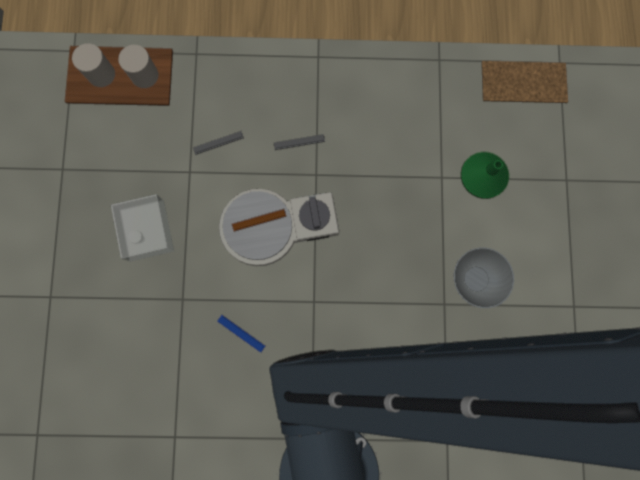

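View pics/side0.png

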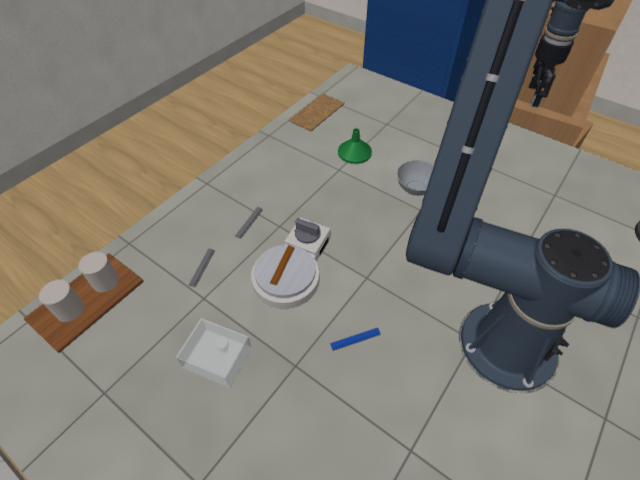

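The top view shows the turntable's platter at (258,227) and the dial at (314,214). The amber keycap is at (258,220). The other keycap shapes are blue at (241,333) and grey at (218,142) and (299,142). The amber one on the platter is the one meant. Next I'll measure the dial and look at an enlarged crop.

```bash
cat > h.py <<'E'
import numpy as np,cv2
from station import manip
def plane(n,uv,z):
    c=manip.calibration(n);T=np.array(c["cam_to_world"])
    uv=np.atleast_2d(uv).astype(float)
    d=np.c_[(uv[:,0]-c["cx"])/c["fx"],(uv[:,1]-c["cy"])/c["fy"],np.ones(len(uv))]@T[:3,:3].T
    return T[:3,3]+d*((z-T[2,3])/d[:,2])[:,None]
def amber(n,im):
    h=cv2.cvtColor(im,cv2.COLOR_RGB2HSV); m=cv2.inRange(h,(5,150,60),(18,255,255))
    box=np.zeros_like(m)
    if n=="top": box[180:275,210:300]=1
    else: box[235:310,245:325]=1
    p=np.argwhere(m*box>0)[:,::-1]
    r=cv2.minAreaRect(plane(n,p,.061)[:,:2].astype(np.float32)*1000); return r
E
python3 - <<'E'
from h import *
for n,b in(("top",(285,180,350,245)),("side",(275,210,340,265))):
    im=cv2.imread(f"pics/{n}0.png"); print(n,amber(n,im[:,:,::-1]))
    c=im[b[1]:b[3],b[0]:b[2]]; g=cv2.resize(c,None,fx=6,fy=6,interpolation=cv2.INTER_CUBIC)
    globals()[n]=g
    h=cv2.cvtColor(im,cv2.COLOR_BGR2GRAY)
    m=np.zeros_like(h); m[b[1]:b[3],b[0]:b[2]]=(h[b[1]:b[3],b[0]:b[2]]<105)
    # dark bar and skirt
    sub=h[b[1]:b[3],b[0]:b[2]]; print(np.percentile(sub,[5,15,25,40,60,80]))
H=max(top.shape[0],side.shape[0])
pad=lambda g:cv2.copyMakeBorder(g,0,H-g.shape[0],0,0,cv2.BORDER_CONSTANT)
cv2.imwrite("pics/crop.png",np.hstack([pad(top),pad(side)]))
for n,uv,z in(("top",(258,227),.04),("side",(285,273),.05),("top",(314,214),.056)): print(n,plane(n,uv,z))
E
```

```text
top ((525.2042236328125, 160.2667999267578), (12.540663719177246, 111.10376739501953), 17.4483585357666)
[ 70.  74. 100. 104. 106. 133.]
side ((522.843017578125, 163.05984497070312), (14.679224967956543, 116.23526763916016), 17.40520477294922)
[ 73. 100. 126. 142. 144. 165.]
top [[0.51298772 0.16276945 0.04      ]]
side [[0.50611197 0.17345511 0.05      ]]
top [[0.54105372 0.04213863 0.056     ]]
```

View pics/crop.png

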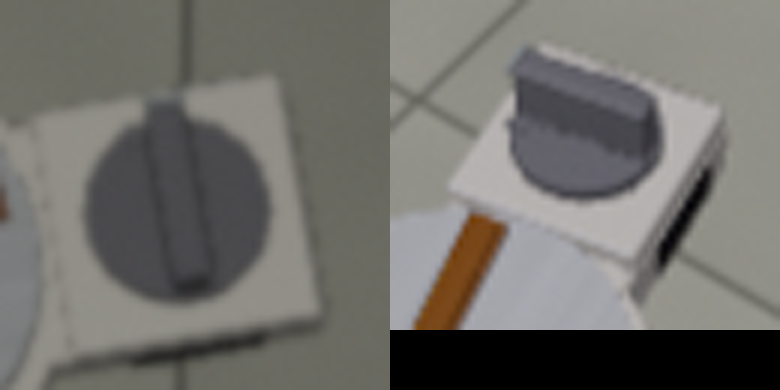

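```bash
python3 - <<'E'
from h import *
o=np.array([285,180]);s=np.array([275,210])
f=lambda a:np.array(a)/6+o
t=plane("top",[f((166,103)),f((191,281))],.088)
sd=plane("side",[np.array([137,60])/6+s,np.array([256,108])/6+s],.088)
for p in(t,sd):
    d=p[0]-p[1];print(p[:,:2],p.mean(0),np.linalg.norm(d),np.degrees(np.arctan2(d[1],d[0])))
print("skirt",plane("top",[f((178,208)),f((86,208)),f((270,208)),f((178,300))],.056))
print("house",hc:=plane("top",[f((40,115)),f((278,78)),f((322,320)),f((70,362))],.045),hc.mean(0))
# platter circle fit by mask of bright round part
im=cv2.imread("pics/top0.png",0)
c=cv2.HoughCircles(cv2.GaussianBlur(im,(3,3),0)[180:275,210:305],cv2.HOUGH_GRADIENT,1.5,40,param1=80,param2=20,minRadius=30,maxRadius=43)
print(c)
E
```

```text
[[0.57061302 0.04598381]
 [0.50771912 0.0361882 ]] [0.53916607 0.04108601 0.088     ] 0.06365215935449094 8.852591601749795
[[0.56518421 0.04672485]
 [0.50849793 0.03801207]] [0.53684107 0.04236846 0.088     ] 0.05735195267376466 8.738071521863871
skirt [[0.53962578 0.04068122 0.056     ]
 [0.5389389  0.07359404 0.056     ]
 [0.54031332 0.00773727 0.056     ]
 [0.50625582 0.04009795 0.056     ]]
house [[ 0.57509788  0.0912091   0.045     ]
 [ 0.59072313  0.00496019  0.045     ]
 [ 0.50184111 -0.01199645  0.045     ]
 [ 0.48475954  0.07826263  0.045     ]] [0.53810541 0.04060887 0.045     ]
[[[47.25 45.75 35.1 ]]]
```

The dial axis measures (0.539, 0.041). The bar's heading is 8.8° and the two views agree. I'll move above it first, then turn the tool to yaw 188.8°, which leaves q6 room for the clockwise turn.

Call:
{"op": "send_rows", "data": {
  "motion": [
    {"gripper": 50,"travel": [25.7,-22.9,0],"rotation": [0,0,0]},
    {"gripper": 50,"travel": [25.7,-22.9,0],"rotation": [0,0,0]},
    {"gripper": 50,"travel": [25.7,-22.9,0],"rotation": [0,0,0]},
    {"gripper": 50,"travel": [25.7,-22.9,0],"rotation": [0,0,0]},
    {"gripper": 50,"travel": [25.7,-22.9,0],"rotation": [0,0,0]},
    {"gripper": 50,"travel": [25.7,-22.9,0],"rotation": [0,0,0]},
    {"gripper": 50,"travel": [25.7,-22.9,0],"rotation": [0,0,0]},
    {"gripper": 50,"travel": [25.7,-22.9,0],"rotation": [0,0,0]},
    {"gripper": 50,"travel": [25.7,-22.9,0],"rotation": [0,0,0]},
    {"gripper": 50,"travel": [25.7,-22.9,0],"rotation": [0,0,0]}
  ]
}}

```text
t: 0.93
tcp_pos: [0.389, -0.2661, 0.2311]
tool_rot: [0.981, 0.194, -0.0, -0.0]
force: [0.1, -0.2, -0.0]
finger_gap: 0.588
```

Call:
{"op": "send_rows", "data": {
  "motion": [
    {"gripper": 50,"travel": [25.7,-22.9,0],"rotation": [0,0,0]},
    {"gripper": 50,"travel": [25.7,-22.9,0],"rotation": [0,0,0]},
    {"gripper": 50,"travel": [25.7,-22.9,0],"rotation": [0,0,0]},
    {"gripper": 50,"travel": [25.7,-22.9,0],"rotation": [0,0,0]},
    {"gripper": 50,"travel": [25.7,-22.9,0],"rotation": [0,0,0]},
    {"gripper": 50,"travel": [25.7,-22.9,0],"rotation": [0,0,0]},
    {"gripper": 50,"travel": [25.7,-22.9,0],"rotation": [0,0,0]},
    {"gripper": 50,"travel": [25.7,-22.9,0],"rotation": [0,0,0]},
    {"gripper": 50,"travel": [25.7,-22.9,0],"rotation": [0,0,0]},
    {"gripper": 50,"travel": [25.7,-22.9,0],"rotation": [0,0,0]}
  ]
}}

```text
t: 1.77
tcp_pos: [0.539, 0.0438, 0.231]
tool_rot: [0.981, 0.195, -0.0, -0.0]
force: [0.4, -0.4, 1.0]
finger_gap: 0.588
```

Call:
{"op": "send_rows", "data": {
  "motion": [
    {"gripper": 50,"travel": [0,0,0],"rotation": [0,0,-6.93]},
    {"gripper": 50,"travel": [0,0,0],"rotation": [0,0,-6.93]},
    {"gripper": 50,"travel": [0,0,0],"rotation": [0,0,-6.93]},
    {"gripper": 50,"travel": [0,0,0],"rotation": [0,0,-6.93]},
    {"gripper": 50,"travel": [0,0,0],"rotation": [0,0,-6.93]},
    {"gripper": 50,"travel": [0,0,0],"rotation": [0,0,-6.93]},
    {"gripper": 50,"travel": [0,0,0],"rotation": [0,0,-6.93]},
    {"gripper": 50,"travel": [0,0,0],"rotation": [0,0,-6.93]},
    {"gripper": 50,"travel": [0,0,0],"rotation": [0,0,-6.93]},
    {"gripper": 50,"travel": [0,0,0],"rotation": [0,0,-6.93]},
    {"gripper": 50,"travel": [0,0,0],"rotation": [0,0,-6.93]},
    {"gripper": 50,"travel": [0,0,0],"rotation": [0,0,-6.93]}
  ]
}}

```text
t: 2.77
tcp_pos: [0.5385, 0.042, 0.2309]
tool_rot: [0.602, 0.798, -0.0, -0.0]
force: [0.8, 0.7, -0.2]
finger_gap: 0.584
```

Call:
{"op": "send_rows", "data": {
  "motion": [
    {"gripper": 50,"travel": [0,0,0],"rotation": [0,0,-6.93]},
    {"gripper": 50,"travel": [0,0,0],"rotation": [0,0,-6.93]},
    {"gripper": 50,"travel": [0,0,0],"rotation": [0,0,-6.93]},
    {"gripper": 50,"travel": [0,0,0],"rotation": [0,0,-6.93]},
    {"gripper": 50,"travel": [0,0,0],"rotation": [0,0,-6.93]},
    {"gripper": 50,"travel": [0,0,0],"rotation": [0,0,-6.93]},
    {"gripper": 50,"travel": [0,0,0],"rotation": [0,0,-6.93]},
    {"gripper": 50,"travel": [0,0,0],"rotation": [0,0,-6.93]},
    {"gripper": 50,"travel": [0,0,0],"rotation": [0,0,-6.93]},
    {"gripper": 50,"travel": [0,0,0],"rotation": [0,0,-6.93]},
    {"gripper": 50,"travel": [0,0,0],"rotation": [0,0,-6.93]},
    {"gripper": 50,"travel": [0,0,0],"rotation": [0,0,-6.93]}
  ]
}}

```text
t: 3.77
tcp_pos: [0.5385, 0.042, 0.2309]
tool_rot: [-0.079, 0.997, 0.0, -0.001]
force: [0.7, -0.0, 0.6]
finger_gap: 0.58
```

```bash
cat >> h.py <<'E'
def st():
    from scipy.spatial.transform import Rotation as R
    s=manip.sense();M=R.from_quat(s["tool_rot"]).as_matrix()
    print("t",round(s["t"],2),"tcp mm",np.round(s["tcp_pos"]*1000,1),"yaw",round(np.degrees(np.arctan2(M[1,0],M[0,0])),2),"zax",np.round(M[:,2],3),"q6",round(s["q"][5],2),"F",np.round(s["force"],1),"T",np.round(s["ft_torque"],2),"gap",round(s["finger_gap"]*85.4,1))
    return s,M
E
python3 - <<'E'
from h import *
s,M=st()
print(M.T@(np.array([.5385,.0412,.12])-s["tcp_pos"])*1000)
E
```

```text
t 3.77 tcp mm [538.5  42.  230.9] yaw -170.89 zax [-0.001  0.    -1.   ] q6 -1.86 F [ 0.7 -0.   0.6] T [ 0.05 -0.04 -0.01] gap 49.5
[-2.35915369e-02 -8.25222849e-01  1.10887095e+02]
```

Call:
{"op": "send_rows", "data": {
  "motion": [
    {"gripper": 50,"travel": [0,-0.5,30]},
    {"gripper": 50,"travel": [0,0,30]},
    {"gripper": 50,"travel": [0,0,30]},
    {"gripper": 50,"travel": [0,0,30]},
    {"gripper": 50,"travel": [0,0,15]},
    {"gripper": 50,"travel": [0,0,15]},
    {"gripper": 50,"travel": [0,0,10]},
    {"gripper": 50,"travel": [0,0,8]},
    {"gripper": 50,"travel": [0,0,0]}
  ]
}}

```text
validation failed for argument at $.mo...
```

```bash
python3 - <<'E'
from h import *
st()
a=manip.snapshot("side")[190:290,250:360,::-1];b=manip.snapshot("top")[160:260,250:360,::-1]
cv2.imwrite("pics/c1.png",cv2.resize(np.hstack([a,b]),None,fx=3.6,fy=3.6,interpolation=cv2.INTER_CUBIC))
E
```

```text
t 3.77 tcp mm [538.5  42.  230.9] yaw -170.89 zax [-0.001  0.    -1.   ] q6 -1.86 F [ 0.7 -0.   0.6] T [ 0.05 -0.04 -0.01] gap 49.5
```

View pics/c1.png

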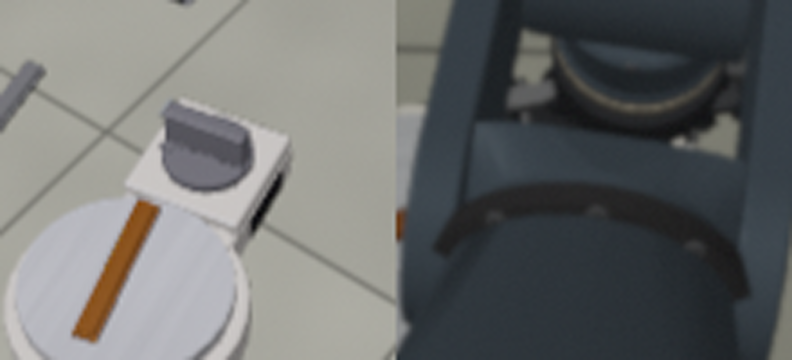

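The move was refused because every row needs a rotation. The picture shows the tool still high and the arm blocking the top view. I'll send it again with rotations.

Call:
{"op": "send_rows", "data": {
  "motion": [
    {"gripper": 50,"travel": [0,-0.5,30],"rotation": [0,0,0]},
    {"gripper": 50,"travel": [0,0,30],"rotation": [0,0,0]},
    {"gripper": 50,"travel": [0,0,30],"rotation": [0,0,0]},
    {"gripper": 50,"travel": [0,0,30],"rotation": [0,0,0]},
    {"gripper": 50,"travel": [0,0,15],"rotation": [0,0,0]},
    {"gripper": 50,"travel": [0,0,15],"rotation": [0,0,0]},
    {"gripper": 50,"travel": [0,0,10],"rotation": [0,0,0]},
    {"gripper": 50,"travel": [0,0,8],"rotation": [0,0,0]},
    {"gripper": 50,"travel": [0,0,0],"rotation": [0,0,0]}
  ]
}}

```text
t: 4.62
tcp_pos: [0.5381, 0.0415, 0.062]
tool_rot: [-0.076, 0.997, 0.0, -0.001]
force: [-0.6, -0.2, 0.7]
finger_gap: 0.585
```

```bash
python3 - <<'E'
from h import *
st()
a=manip.snapshot("side")[170:290,240:370,::-1]
cv2.imwrite("pics/c2.png",cv2.resize(a,None,fx=4,fy=4,interpolation=cv2.INTER_CUBIC))
E
```

```text
t 4.62 tcp mm [538.1  41.5  62. ] yaw -171.31 zax [-0.003  0.    -1.   ] q6 -1.85 F [-0.6 -0.2  0.7] T [-0.01  0.02  0.  ] gap 50.0
```

View pics/c2.png

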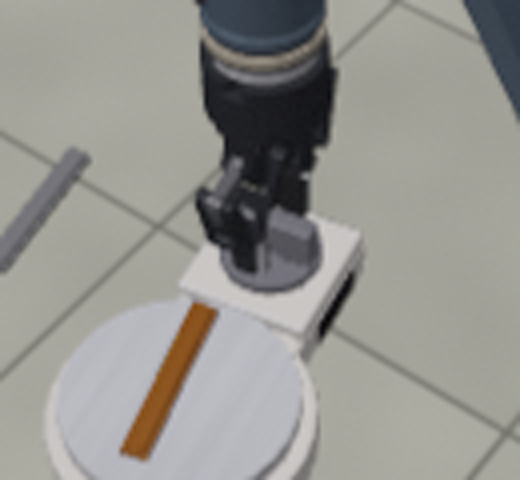

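The fingers straddle the bar with one jaw on each side, and the force is near zero. Closing now.

Call:
{"op": "send_rows", "data": {
  "motion": [
    {"gripper": 5,"travel": [0,0,0],"rotation": [0,0,0]},
    {"gripper": 5,"travel": [0,0,0],"rotation": [0,0,0]},
    {"gripper": 5,"travel": [0,0,0],"rotation": [0,0,0]},
    {"gripper": 5,"travel": [0,0,0],"rotation": [0,0,0]},
    {"gripper": 5,"travel": [0,0,0],"rotation": [0,0,0]},
    {"gripper": 5,"travel": [0,0,0],"rotation": [0,0,0]},
    {"gripper": 5,"travel": [0,0,0],"rotation": [0,0,0]},
    {"gripper": 5,"travel": [0,0,0],"rotation": [0,0,0]}
  ],
  "newtons": 50
}}

```text
t: 5.33
tcp_pos: [0.54, 0.0409, 0.0645]
tool_rot: [-0.077, 0.997, -0.001, 0.001]
force: [-0.5, -2.8, 5.6]
finger_gap: 0.165
```

```bash
python3 -c "from h import *;st()"
```

```text
t 5.33 tcp mm [540.   40.9  64.5] yaw -171.22 zax [ 0.003 -0.001 -1.   ] q6 -1.85 F [-0.5 -2.8  5.6] T [-0.43  0.1   0.05] gap 14.1
```

Call:
{"op": "send_rows", "data": {
  "motion": [
    {"gripper": 5,"travel": [0,0,-3],"rotation": [0,0,0]},
    {"gripper": 5,"travel": [0,0,-3],"rotation": [0,0,0]},
    {"gripper": 5,"travel": [0,0,-3],"rotation": [0,0,0]},
    {"gripper": 5,"travel": [0,0,-3],"rotation": [0,0,0]},
    {"gripper": 5,"travel": [0,0,-3],"rotation": [0,0,0]},
    {"gripper": 5,"travel": [0,0,0],"rotation": [0,0,0]},
    {"gripper": 5,"travel": [0,0,0],"rotation": [0,0,0]}
  ]
}}

```text
t: 5.92
tcp_pos: [0.5399, 0.041, 0.0791]
tool_rot: [-0.077, 0.997, -0.0, 0.001]
force: [1.9, -5.1, 0.4]
finger_gap: 0.163
```

```bash
python3 - <<'E'
from h import *
st()
a=manip.snapshot("side")[170:290,240:370,::-1]
cv2.imwrite("pics/c3.png",cv2.resize(a,None,fx=4,fy=4,interpolation=cv2.INTER_CUBIC))
E
```

```text
t 5.92 tcp mm [539.9  41.   79.1] yaw -171.22 zax [ 0.002 -0.001 -1.   ] q6 -1.85 F [ 1.9 -5.1  0.4] T [-0.79 -0.41  0.05] gap 13.9
```

View pics/c3.png

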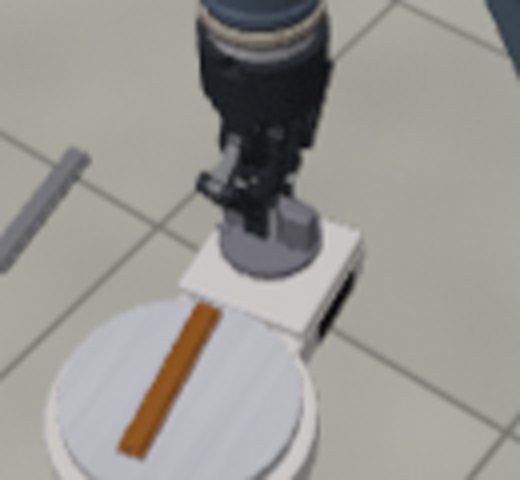

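The dial is up: the skirt stands visibly higher and the TCP rose 14.6 mm. Turning clockwise by about 1.70 rad, with a gentle ramp.

Call:
{"op": "send_rows", "data": {
  "motion": [
    {"gripper": 5,"travel": [0,0,0],"rotation": [0,0,2]},
    {"gripper": 5,"travel": [0,0,0],"rotation": [0,0,4]},
    {"gripper": 5,"travel": [0,0,0],"rotation": [0,0,5]},
    {"gripper": 5,"travel": [0,0,0],"rotation": [0,0,5]},
    {"gripper": 5,"travel": [0,0,0],"rotation": [0,0,5]},
    {"gripper": 5,"travel": [0,0,0],"rotation": [0,0,5]},
    {"gripper": 5,"travel": [0,0,0],"rotation": [0,0,5]},
    {"gripper": 5,"travel": [0,0,0],"rotation": [0,0,5]},
    {"gripper": 5,"travel": [0,0,0],"rotation": [0,0,5]},
    {"gripper": 5,"travel": [0,0,0],"rotation": [0,0,4]},
    {"gripper": 5,"travel": [0,0,0],"rotation": [0,0,2]},
    {"gripper": 5,"travel": [0,0,0],"rotation": [0,0,0]}
  ]
}}

```text
t: 6.97
tcp_pos: [0.54, 0.0414, 0.0791]
tool_rot: [0.328, 0.945, 0.0, 0.001]
force: [2.0, -3.4, 2.3]
finger_gap: 0.17
```

```bash
python3 - <<'E'
from h import *
st();print(amber("side",manip.snapshot("side")))
E
```

```text
t 6.97 tcp mm [540.   41.4  79.1] yaw 141.73 zax [ 0.003 -0.    -1.   ] q6 -1.03 F [ 2.  -3.4  2.3] T [-0.56 -0.55 -0.05] gap 14.5
((517.0631103515625, 157.02157592773438), (113.07606506347656, 16.8161678314209), 58.08601379394531)
```

The tool turned 47° and the keycap turned with it. Continuing to about 97.5°.

Call:
{"op": "send_rows", "data": {
  "motion": [
    {"gripper": 5,"travel": [0,0,0],"rotation": [0,0,2]},
    {"gripper": 5,"travel": [0,0,0],"rotation": [0,0,4]},
    {"gripper": 5,"travel": [0,0,0],"rotation": [0,0,5.5]},
    {"gripper": 5,"travel": [0,0,0],"rotation": [0,0,5.5]},
    {"gripper": 5,"travel": [0,0,0],"rotation": [0,0,5.5]},
    {"gripper": 5,"travel": [0,0,0],"rotation": [0,0,5.5]},
    {"gripper": 5,"travel": [0,0,0],"rotation": [0,0,5.5]},
    {"gripper": 5,"travel": [0,0,0],"rotation": [0,0,5.5]},
    {"gripper": 5,"travel": [0,0,0],"rotation": [0,0,5.5]},
    {"gripper": 5,"travel": [0,0,0],"rotation": [0,0,4]},
    {"gripper": 5,"travel": [0,0,0],"rotation": [0,0,2]},
    {"gripper": 5,"travel": [0,0,0],"rotation": [0,0,0]}
  ]
}}

```text
t: 8.02
tcp_pos: [0.5405, 0.0416, 0.0789]
tool_rot: [0.699, 0.715, 0.001, 0.001]
force: [4.7, -1.8, 2.0]
finger_gap: 0.159
```

Call:
{"op": "send_rows", "data": {
  "motion": [
    {"gripper": 5,"travel": [0,0,3],"rotation": [0,0,0]},
    {"gripper": 5,"travel": [0,0,3],"rotation": [0,0,0]},
    {"gripper": 5,"travel": [0,0,3],"rotation": [0,0,0]},
    {"gripper": 5,"travel": [0,0,2],"rotation": [0,0,0]},
    {"gripper": 5,"travel": [0,0,0],"rotation": [0,0,0]},
    {"gripper": 5,"travel": [0,0,0],"rotation": [0,0,0]}
  ]
}}

```text
t: 8.52
tcp_pos: [0.5404, 0.0415, 0.0667]
tool_rot: [0.7, 0.715, 0.001, 0.001]
force: [5.1, -2.2, -3.9]
finger_gap: 0.164
```

```bash
python3 - <<'E'
from h import *
st();print(amber("side",manip.snapshot("side")))
E
```

```text
t 8.52 tcp mm [540.4  41.5  66.7] yaw 91.22 zax [ 0.003  0.    -1.   ] q6 -0.15 F [ 5.1 -2.2 -3.9] T [-0.31 -1.19 -0.29] gap 14.0
((508.011962890625, 157.80712890625), (113.66759490966797, 15.969992637634277), 7.450652122497559)
```

At 97.5° the dial went down past the 8 mm stop, so this looks like the station. Pressing it fully home.

Call:
{"op": "send_rows", "data": {
  "motion": [
    {"gripper": 5,"travel": [0,0,2],"rotation": [0,0,0]},
    {"gripper": 5,"travel": [0,0,2],"rotation": [0,0,0]},
    {"gripper": 5,"travel": [0,0,2],"rotation": [0,0,0]},
    {"gripper": 5,"travel": [0,0,0],"rotation": [0,0,0]},
    {"gripper": 5,"travel": [0,0,0],"rotation": [0,0,0]}
  ]
}}

```text
t: 8.98
tcp_pos: [0.5404, 0.0416, 0.0642]
tool_rot: [0.7, 0.715, 0.002, 0.001]
force: [0.2, -1.6, 22.6]
finger_gap: 0.165
```

```bash
python3 - <<'E'
from h import *
st()
a=manip.snapshot("side")[170:310,240:370,::-1]
cv2.imwrite("pics/c4.png",cv2.resize(a,None,fx=4,fy=4,interpolation=cv2.INTER_CUBIC))
E
```

```text
t 8.98 tcp mm [540.4  41.6  64.2] yaw 91.21 zax [ 0.004  0.    -1.   ] q6 -0.15 F [ 0.2 -1.6 22.6] T [-0.32 -0.07 -0.36] gap 14.1
```

View pics/c4.png

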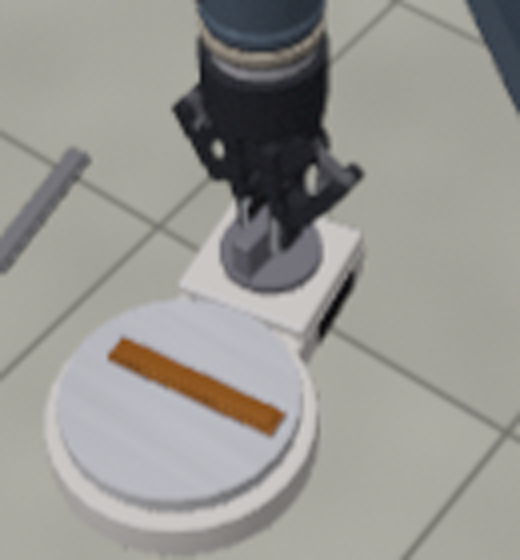

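The TCP is at 64.2 mm (it was 64.5 at home) with 22 N against the end stop, and the skirt sits as it did in the first close-up. I'll ease the press, open, then retreat.

Call:
{"op": "send_rows", "data": {
  "motion": [
    {"gripper": 5,"travel": [0,0,-2.5],"rotation": [0,0,0]},
    {"gripper": 5,"travel": [0,0,0],"rotation": [0,0,0]},
    {"gripper": 45,"travel": [0,0,0],"rotation": [0,0,0]},
    {"gripper": 45,"travel": [0,0,0],"rotation": [0,0,0]},
    {"gripper": 45,"travel": [0,0,0],"rotation": [0,0,0]},
    {"gripper": 45,"travel": [0,0,0],"rotation": [0,0,0]},
    {"gripper": 45,"travel": [0,0,0],"rotation": [0,0,0]},
    {"gripper": 45,"travel": [0,0,0],"rotation": [0,0,0]}
  ]
}}

```text
t: 9.7
tcp_pos: [0.5381, 0.0417, 0.0634]
tool_rot: [0.699, 0.715, -0.001, -0.001]
force: [-0.6, -0.1, 0.1]
finger_gap: 0.524
```

Call:
{"op": "send_rows", "data": {
  "motion": [
    {"gripper": 45,"travel": [0,0,-5],"rotation": [0,0,0]},
    {"gripper": 45,"travel": [0,0,-10],"rotation": [0,0,0]},
    {"gripper": 45,"travel": [0,0,-20],"rotation": [0,0,0]},
    {"gripper": 45,"travel": [0,0,-30],"rotation": [0,0,0]},
    {"gripper": 45,"travel": [0,0,-30],"rotation": [0,0,0]},
    {"gripper": 45,"travel": [0,0,-30],"rotation": [0,0,0]},
    {"gripper": 45,"travel": [0,0,-30],"rotation": [0,0,0]},
    {"gripper": 45,"travel": [0,0,0],"rotation": [0,0,0]},
    {"gripper": 45,"travel": [0,0,0],"rotation": [0,0,0]}
  ]
}}

```text
t: 10.45
tcp_pos: [0.5402, 0.0414, 0.2217]
tool_rot: [0.699, 0.715, 0.002, 0.002]
force: [-0.4, -0.0, -1.1]
finger_gap: 0.528
```

```bash
python3 - <<'E'
from h import *
st()
im=manip.snapshot("side");print(amber("side",im))
cv2.imwrite("pics/s5.png",im[:,:,::-1])
a=im[170:310,240:370,::-1]
a0=cv2.imread("pics/side0.png")[170:310,240:370]
cv2.imwrite("pics/c5.png",cv2.resize(np.hstack([a0,a]),None,fx=3,fy=3,interpolation=cv2.INTER_CUBIC))
E
```

```text
t 10.45 tcp mm [540.2  41.4 221.7] yaw 91.27 zax [ 0.006 -0.001 -1.   ] q6 -0.15 F [-0.4 -0.  -1.1] T [ 0.01 -0.01 -0.03] gap 45.1
((507.64324951171875, 158.32601928710938), (113.9021987915039, 15.72120475769043), 3.7337775230407715)
```

View pics/c5.png

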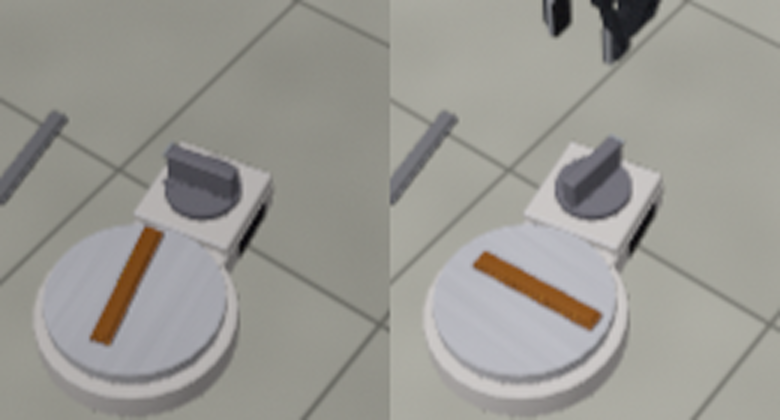

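The skirt sits at the same height as at the start, the bar and keycap have turned about 1.8 rad, and the keycap lies flat near the middle. The gripper is clear.

```bash
python3 -c "
from station import manip
manip.sign_off()"
```

```text
the job is handed in; nothing more can be done
```

I pulled the dial up about 14.6 mm, turned it clockwise 97.5° (1.70 rad), and pushed it back down. It went home there on the first try, so no more feeling for the station was needed. I handed the job in at about 10.5 s; no verdict was reported.

**Dial home:** With the dial pressed down, the fingertips were at 64.2 mm, against 64.5 mm when I first gripped it at home. It took about 22 N against the end stop. In the last picture the skirt sits at the same height in its housing as at the start.

**Keycap:** It lies flat about 14 mm from the platter's centre. In the pictures it turned about 104°, against 97.5° at the tool. This is roughly the play allowed at the station plus measurement error, and well inside the 1.5 to 2.6 rad window.

**Bystanders and clearance:** The gripper was clear at 0.22 m with no load. I did not re-measure the bowl, funnel or clear box at the end, but the arm only passed well above the counter and met no contact on the way.

**Refused move:** One move call was refused because its rows had no rotation, and I sent it again. Nothing had moved.

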